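Clear and level the parcel scale

TASK

Get the parcel scale ready for weighing: take the wire basket off its pan and hang it by its handle on the hook of the post, then turn the levelling foot at the scale's right-hand end until the bubble of the spirit level lying on the pan stands in the middle between its two lines, and let go of the foot. Then press the spirit level down flat on the pan, gently, to check the reading, and finish while still pressing it with the bubble in the middle; leave the other things on the bench alone.

Things in the scene. Friction and masses are not known exactly. Their poses are not given: they have to be found in the camera images.
- scale: Bench parcel scale, fixed. Origin on the bench under the centre of its flat steel pan (240 x 240 mm, top 80 mm above the bench). At yaw 0 the low indicator is on its -x side (to the robot). It stands on two plain feet at its left (+y) end and one levelling foot at its right (-y) end: an upright screw spindle, 168 mm along -y from the origin, with a knob on top and a foot plate on the bench.
- deck: The part of the scale that tilts: housing, pan, indicator, lug and knob. Origin on the bench 90 mm along the scale's +y from the scale's origin, on the line through the two plain feet, about which it tilts by up to half a degree; its z axis is vertical when the scale is level.
- knob_grip (a point): Middle of the levelling foot's knob: round, black, ribbed, 40 mm across, 28 mm tall, axis vertical, 114 mm above the bench; below it a 15 mm spindle to the lug (its nut's top 68 mm above the bench). Clockwise from above raises the right end, 4 mm a turn; it takes 0.15 N m, stays where left, may be regrasped. It starts too low by 0.15 to 0.55 turn.
- level: Aluminium spirit level, 180 x 24 x 42 mm, about 0.4 kg, lying loose on the pan on the indicator's side. Origin at the centre of its underside, x along its length towards the levelling foot's end, z up. A window in the top middle, 60 mm long, shows the vial with its bubble and two black lines; the top beside the window is solid metal.
- level_top (a point): Centre of the top of the spirit level, over the vial, 42 mm above its underside. Fingers opened about 80 mm apart along the level come down on the solid tops on both sides of the vial, which keeps the press even.
- bubble (a joint): Bubble along the vial in m, 0 in the middle, positive towards the level's +x end (the foot). Bubble 18 mm long, lines 22 mm apart. It goes to the higher end, 1.5 mm per mm/m of slope, and settles in about 1 s. A full clockwise turn of the foot moves it about +23 mm (3.7 mm per rad). A hard press far from the middle of the level may shift it slightly.
- basket: Small steel wire basket, 88 x 103 mm, walls 57 mm high, with two rolls of tape in it, 0.24 to 0.42 kg, standing upright on the pan. Origin at the centre of its underside. A rigid square bail of flat steel bar stands over it: a straight top bar along the basket's y, 108 mm long, 9 mm thick (along x), 12 mm tall, its middle 135 mm above the origin. Held off its middle it wants to swing down.
- bail (a point): Middle of the straight top bar of the basket's bail handle.
- hook_post: Upright grey post, 25 mm thick and 241 mm tall, on a plate screwed to the bench, with a hook. Origin at the foot of the post. At yaw 0 the hook points to -x: a level 10 mm round arm, its centre line 195 mm above the bench, that ends in a tip turned up to 223 mm above the bench, 116 mm out from the post's axis.
- hook_seat (a point): Where the middle of the bail's top bar lies when hung: 6 mm above the top of the hook's arm, 80 mm out from the post's axis, 206 mm above the bench.
- tape_roll: Bystander: roll of parcel tape, 100 mm across, 48 mm tall, lying on the bench.
- bottle: Bystander: clear plastic bottle, 64 mm across, 190 mm tall.
- carton: Bystander: small cardboard carton, 100 x 140 x 60 mm.
- tape_gun: Bystander: hand tape dispenser, about 185 mm long, 90 mm tall.
Mind the look-alikes: they are no part of the job. Several things have the shape of the level; the one meant has the colours described above.

How it is judged:
On the way, in this order (a step that is already met when the one before it is completed fails the run):
1. the basket hangs by its handle on the hook, let go (contact force between basket and hook_post above 1.2 N and contact force between the fingers and basket below 0.1 N and distance between bail and hook_seat below 0.05 m and height (world z) of basket above 0.04 m), for 0.2 s.
2. the bubble stands in the middle with the scale level and the foot let go, before the level is pressed (value of joint bubble between -0.002 and 0.002 m and angle between deck's own z axis and vertical below 0.0022 rad and contact force between the fingers and deck below 0.1 N and contact force between the fingers and level below 0.1 N), for 0.3 s.
At the end, for the whole second after the job is handed in: Basket at rest by its bail on the hook, bar within 50 mm of the seat; scale level within 2.2 mm/m; spirit level flat along the scale on the pan, still pressed down by the fingers with 2 to 25 N, bubble within 2.5 mm of the middle (2 mm once the foot was let go) (contact force between the fingers and level between 2 and 25 N and value of joint bubble between -0.0025 and 0.0025 m and angle between deck's own z axis and vertical below 0.0022 rad and contact force between level and deck above 5 N and z of level in the frame of deck between 0.077 and 0.083 m and angle between the x axis of level and the y axis of scale, either way round below 0.35 rad and contact force between basket and hook_post above 1.2 N and distance between bail and hook_seat below 0.05 m and height (world z) of basket above 0.04 m and linear speed of basket below 0.05 m/s); the arm keeps its last pose, push and grip.
It fails at once if a bystander was pushed or tipped (distance of any of tape_roll, bottle, carton, tape_gun from where it was at the start of the episode above 0.025 m or angle between bottle's own z axis and vertical above 0.5 rad).
It fails at once if the spirit level was knocked off the pan (height (world z) of level below 0.06 m).
It also fails if it takes over 72 s, if anything falls off the work surface, if the arm or the gripper's body presses on something with over 40 N, if the wrist force passes 120 N, or if a joint passes its speed limit or range.

ROBOT

A 6-joint arm with a two-finger parallel gripper is mounted at the origin on the work surface. World frame = base frame: x ahead of the robot, y to its left, z up, the work surface at z = 0. Lengths are in m, angles in rad, forces in N, time in s.
With the tool pointing down it reaches from about 0.325 to 0.9 m from the base axis. Payload 3.5 kg.
Tool frame: the origin (TCP) lies where the fingers leave the gripper's body, on its centre line; the fingertips stand 73 mm ahead of it and the grasp point (between the pads) lies 54 mm ahead of it; z points along the fingers, y is the line along which they close (so a half turn about z gives the same grasp; the last joint's range is limited). The gripper opens to 85 mm and grips with 20 to 120 N. Pads are 22 mm wide; open, the fingers measure 114 mm over their backs; the gripper's body (76 mm by 85 mm) begins 54 mm behind the grasp point. The pads swing forward as they close: fully open they stand 13 mm farther back than shut.
Start: joints at [-1.301, 0.276, -0.026, 1.268, 0, 1.467], TCP at [0.228, -0.582, 0.304] pointing down, gripper open.
Joint ranges: [-3.12, 3.12], [-0.85, 1.88], [-1.08, 1.24], [-1.95, 2.15], [-1.57, 1.53], [-3.14, 3.14]. Speed limits (rad/s): [2.57, 2.57, 3.14, 3.14, 3.14, 3.14].

INTERFACE

Orientations are given as [roll, pitch, yaw] about the fixed x, y, z axes, in that order (R = Rz(yaw) Ry(pitch) Rx(roll)).
In Python, from workcell import telemetry, cams, close_job, trace, pinpoint gives the robot as it stands.
- The arm moves only by the tool drive_tool, never from a script. Its argument "plan" is a list that holds one entry, the list of rows, each a list of 4 numbers: the shift along the world's x, y, z in m, then the turn about the world's z in degrees. A call has 1 to 20 rows; each row shifts and turns the commanded pose from where the row before left it; what a row does not reach is not made up. A row lasts 1/8 s, in which the tool goes at most 62.5 mm and 10.7 degrees, less where a joint would pass 70% of its speed; a pose out of reach is approached as far as the arm can. A call is refused whole if a number of a shift passes 0.0625 or a number of a turn 10.7, either way. A call with a gripper value outside its range is refused whole. "fingers" is the closure in counts, from 0 (fully open) to 255 (shut), set as the call begins (left out, the last holds). The fingers move at their own pace and stop on an object; "force" is the grip in N (left out, the last holds). Time passes only in rows, so rows that do not move let the fingers close. It gives the time, the measured TCP pose, the force, the opening and the grip force at its end, in the units of the state.
- telemetry.get_obs(): the state, without advancing time (a new reading comes with each control period).
- cams.camera(name): name is "scene" or "top" or "wrist"; returns a dict with "image" (480x640x3 uint8, red, green, blue), "intrinsics" (3x3 intrinsics, pixels), "distortion" ([k1, k2, p1, p2, k3] as OpenCV has them; the pictures are not rectified), "T" (4x4, takes a point from camera to world coordinates). Camera axes: x right, y down, z forward; pixel columns grow to the right and rows downward; lengths in m; the calibration is good to about 2 mm. A picture is of the moment at which its call begins. There is no depth.
- close_job(): hands the job in; it is judged then, once.
Trained networks look in a picture, given as the dict that the camera call returned (one of the last four; its "shot" number tells which), for a name from the list of things; names that differ only in an ending like _2 or _b are one class to them, and where a whole thing is asked for, a point or a joint stands for the part that bears it (a point fixed in the world has none). Each returns a list of dicts, best first, with "confidence" (0 to 1); they miss things now and then, are a little off and sometimes report something else, mostly with a low value. They report only what shows in the picture. A call takes as long as a camera call. They do not tell look-alikes from the thing itself.
- trace(picture, thing): "pixels" (480x640 bool, what is visible of it) and "uv" ([column, row] in pixels, amid what is visible of it).
- pinpoint(picture, thing): "uv" ([column, row] in pixels: a listed point, or the origin of a listed thing).
The state is a dict: "time_s": time; "joints": joint angles; "joint_velocities": joint speeds; "joint_torque": joint torques, N m; "ee_pos": TCP position; "eef_rot": TCP orientation; "ft_force": force on the tool from outside, world axes, zero at the start; "moment": the same for the moment, N m; "opening": finger opening in m; "gripper_force": force on a finger pad.
Only numpy, scipy, OpenCV 4.12 (cv2) and the standard library are available. Lean on these libraries where they do the work, as an engineer would, in place of code of your own. Each camera call takes 0.05 s, during which the arm holds its last target. There are 200 camera calls.

## Working session

There is one attempt and no reset: what is moved stays moved. The work goes in short steps, Python scripts to look and compute and a tool call to move; the robot and the scene stay as the last step left them, time stands still between calls to the robot, and variables do not carry over. Pictures are saved under pics/ and viewed, at most 10 in all, crops included, and the job is handed in when it is done.

Besides the shell and the picture viewer there is one more tool, called in YAML: its name, and indented under it one key for each argument. drive_tool: Moves the arm, as the interface text tells. Its arguments: {"type":"object","properties":{"plan":{"type":"array"},"fingers":{"type":"number"},"force":{"type":"number"}},"required":["plan"]}

```bash
mkdir -p pics; cat > h.py <<'E'
import numpy as np, cv2
from workcell import telemetry, cams, close_job, trace, pinpoint
def save(c,n,crop=None,s=1):
    im=c["image"][:,:,::-1]
    if crop: u0,v0,u1,v1=crop; im=im[v0:v1,u0:u1]
    cv2.imwrite("pics/"+n,cv2.resize(im,None,fx=s,fy=s,interpolation=cv2.INTER_CUBIC))
def ray(c,uv):
    p=cv2.undistortPoints(np.array([[uv]],float),np.array(c["intrinsics"]),np.array(c["distortion"]))[0,0]
    T=np.array(c["T"]); return T[:3,3],T[:3,:3]@np.array([p[0],p[1],1])
def atz(c,uv,z):
    o,d=ray(c,uv); return o+d*(z-o[2])/d[2]
def tri(obs):
    A=np.zeros((3,3));b=np.zeros(3);R=[]
    for c,uv in obs:
        o,d=ray(c,uv);d=d/np.linalg.norm(d);P=np.eye(3)-np.outer(d,d);A+=P;b+=P@o;R.append((o,P))
    x=np.linalg.solve(A,b); return x,[np.linalg.norm(P@(x-o)) for o,P in R]
def proj(c,p):
    T=np.linalg.inv(np.array(c["T"]));r,_=cv2.Rodrigues(T[:3,:3])
    return cv2.projectPoints(np.array([p],float),r,T[:3,3],np.array(c["intrinsics"]),np.array(c["distortion"]))[0][0,0]
E
python3 - <<'E'
from h import *
np.set_printoptions(precision=4,suppress=True)
C={n:cams.camera(n) for n in("scene","top")}
for n in C: save(C[n],n+"0.png")
cv2.imwrite("pics/both.png",np.vstack([cv2.resize(C[n]["image"][:,:,::-1],(400,300)) for n in C]))
print(telemetry.get_obs())
for t in("scale","knob_grip","level","level_top","basket","bail","hook_post","hook_seat","tape_roll","bottle","carton","tape_gun"):
    for n in C:
        print(t,n,[(np.round(r["uv"],1).tolist(),round(r["confidence"],2)) for r in pinpoint(C[n],t)])
E
```

```text
{'time_s': 0.1, 'joints': array([-1.3014,  0.2771, -0.0278,  1.268 ,  0.    ,  1.4674]), 'joint_velocities': array([ 0.0006, -0.0024,  0.0026,  0.0007,  0.0012,  0.0003]), 'joint_torque': array([  0.    , -44.6708,  29.6129,   0.0085,  -0.0001,  -0.    ]), 'ee_pos': array([ 0.2275, -0.5815,  0.3029]), 'eef_rot': array([-3.1396, -0.0002,  0.3728]), 'ft_force': array([ 0.9281, -0.1527,  0.2279]), 'moment': array([-0.011 ,  0.0966, -0.0062]), 'gripper_force': 0.0, 'opening': 0.08561982936651201}
scale scene [([310.3, 277.0], 0.77), ([299.3, 260.5], 0.23), ([304.1, 370.0], 0.15)]
scale top [([304.3, 227.5], 0.77)]
knob_grip scene [([279.6, 223.2], 0.59)]
knob_grip top [([365.5, 232.7], 0.62)]
level scene [([249.8, 165.7], 0.92), ([475.5, 314.1], 0.88), ([251.8, 217.7], 0.61), ([323.0, 254.6], 0.59), ([385.0, 372.9], 0.42)]
level top [([160.3, 329.1], 0.9), ([410.9, 232.5], 0.8), ([308.9, 243.5], 0.69), ([471.8, 278.5], 0.68)]
level_top scene [([251.2, 211.3], 0.86), ([248.8, 160.3], 0.67), ([477.9, 306.3], 0.56), ([305.8, 190.3], 0.54)]
level_top top [([417.9, 229.6], 0.79), ([474.6, 279.3], 0.67), ([309.4, 245.1], 0.64), ([157.8, 333.4], 0.62)]
basket scene [([297.9, 279.2], 0.55), ([415.7, 332.3], 0.16)]
basket top [([304.3, 206.2], 0.89), ([397.8, 302.9], 0.44)]
bail scene []
bail top [([303.3, 197.2], 0.83)]
hook_post scene [([385.4, 373.3], 0.68)]
hook_post top [([173.2, 213.3], 0.77)]
hook_seat scene []
hook_seat top [([150.0, 229.2], 0.89)]
tape_roll scene [([411.5, 298.4], 0.85)]
tape_roll top [([209.2, 289.6], 0.63)]
bottle scene [([248.1, 300.3], 0.84)]
bottle top [([324.7, 165.6], 0.83)]
carton scene [([411.7, 300.9], 0.67), ([301.4, 372.0], 0.65)]
carton top [([230.5, 155.3], 0.9), ([280.1, 220.7], 0.57)]
tape_gun scene [([307.5, 188.3], 0.9), ([320.5, 253.9], 0.66)]
tape_gun top [([399.1, 304.7], 0.97)]
```

View pics/scene0.png

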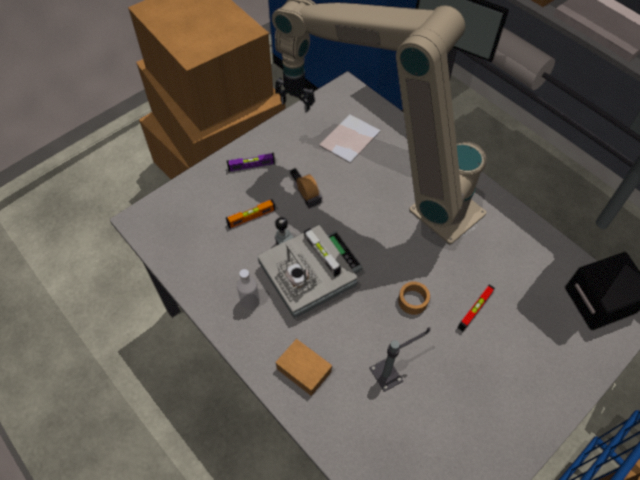

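View pics/top0.png

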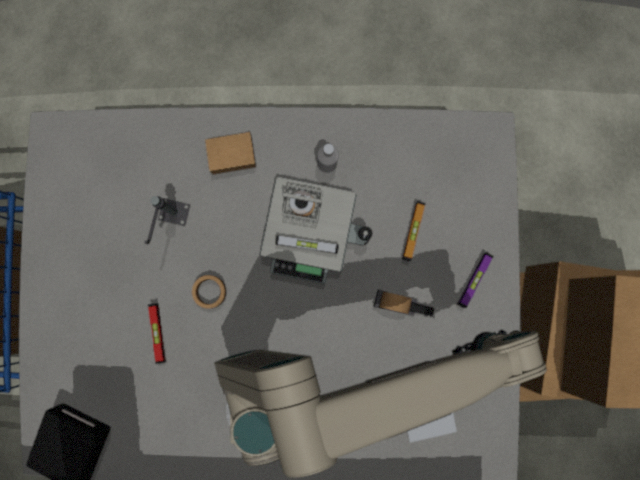

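Scene and top views show several level-shaped things. In the top view they are silver on the pan (308,244), orange (414,230), purple (476,280) and red (156,333). The silver one lying on the pan beside the indicator fits "aluminium"; the coloured ones are look-alikes. The basket is at (302,202), the knob at (365,233) and the hook post at (170,205), with its arm pointing to (149,242).

```bash
python3 - <<'E'
from h import *
np.set_printoptions(precision=4,suppress=True)
s=cams.camera("scene");t=cams.camera("top")
a=cv2.resize(t["image"][165:290,250:390,::-1],None,fx=4,fy=4,interpolation=cv2.INTER_CUBIC)
cv2.imwrite("pics/crop1.png",a)
g=lambda c,n,k=0:pinpoint(c,n)[k]["uv"]
print("scale",atz(t,g(t,"scale"),0)); print("scale scene",atz(s,g(s,"scale"),0))
print("knob",tri([(t,g(t,"knob_grip")),(s,g(s,"knob_grip"))]),atz(t,g(t,"knob_grip"),.114))
print("level",tri([(t,(308.9,243.5)),(s,(323,254.6))]),atz(t,(309.4,245.1),.122),atz(t,(308.9,243.5),.08))
for th in("level","basket","hook_post","scale"):
  for n,c in(("t",t),("s",s)):
    for r in trace(c,th):
        m=r["pixels"].astype(np.uint8); ys,xs=np.nonzero(m)
        print(th,n,r["confidence"],r["uv"],len(xs),cv2.minAreaRect(np.c_[xs,ys].astype(np.float32)))
print("basket",atz(t,g(t,"basket"),.08),"bail",atz(t,g(t,"bail"),.215), "level ends", atz(t,(277,240),.122),atz(t,(338,248),.122))
print("post",atz(t,g(t,"hook_post"),0),atz(s,g(s,"hook_post"),0),"seat",atz(t,g(t,"hook_seat"),.206))
print("hook tip", tri([(t,(148.5,243)),(s,(429,331))]),atz(t,(148.5,243),.22),"posttop",tri([(t,(157,202)),(s,(393,349))]),atz(t,(157,202),.241))
print("T",np.array(t["T"])[:3,3],np.array(s["T"])[:3,3])
for n in("bottle","carton","tape_roll"): print(n,atz(t,g(t,n),0))
E
```

```text
scale [ 0.5717 -0.131   0.    ]
scale scene [ 0.5522 -0.1351  0.    ]
knob (array([ 0.5362, -0.3102,  0.0851]), [np.float64(0.0019757258819237747), np.float64(0.001975725881923816)]) [ 0.5345 -0.309   0.114 ]
level (array([ 0.5039, -0.1305,  0.0865]), [np.float64(0.007649426746571331), np.float64(0.007649426746571284)]) [ 0.5013 -0.1378  0.122 ] [ 0.5096 -0.1361  0.08  ]
level t 0.96 [160.7, 332.8] 636 ((156.30999755859375, 333.1699523925781), (60.95261001586914, 11.596552848815918), 81.8698959350586)
level t 0.91 [474.6, 279.2] 547 ((474.8661804199219, 279.7452087402344), (10.215513229370117, 58.739200592041016), 28.610458374023438)
level t 0.88 [412.7, 229.3] 555 ((413.6217956542969, 230.9092254638672), (10.190618515014648, 59.665687561035156), 13.495734214782715)
level t 0.71 [308.8, 244.5] 576 ((306.338134765625, 244.05201721191406), (63.4838752746582, 9.427546501159668), 8.746162414550781)
level s 0.98 [251.2, 163.7] 522 ((250.7440185546875, 162.59201049804688), (11.627554893493652, 47.40464782714844), 79.69515228271484)
level s 0.96 [251.8, 214.2] 543 ((251.0148162841797, 213.0
[... 1174 characters left out ...]
57.84271240234375), (97.94380950927734, 83.95183563232422), 57.9946174621582)
basket [ 0.6179 -0.1151  0.08  ] bail [ 0.6253 -0.1161  0.215 ] level ends [ 0.5156 -0.0446  0.122 ] [ 0.4934 -0.22    0.122 ]
post [0.6197 0.2849 0.    ] [0.6009 0.295  0.    ] seat [0.5357 0.3076 0.206 ]
hook tip (array([0.4952, 0.3133, 0.2001]), [np.float64(0.004902055372815643), np.float64(0.004902055372815861)]) [0.4966 0.304  0.22  ] posttop (array([0.6113, 0.2874, 0.2087]), [np.float64(0.0012082077151934598), np.float64(0.0012082077151933798)]) [0.607 0.278 0.241]
T [ 0.3549 -0.1459  1.8504] [1.178  0.6085 1.7078]
bottle [ 0.7718 -0.1878  0.    ]
carton [0.7966 0.1131 0.    ]
tape_roll [0.3749 0.1571 0.    ]
```

View pics/crop1.png

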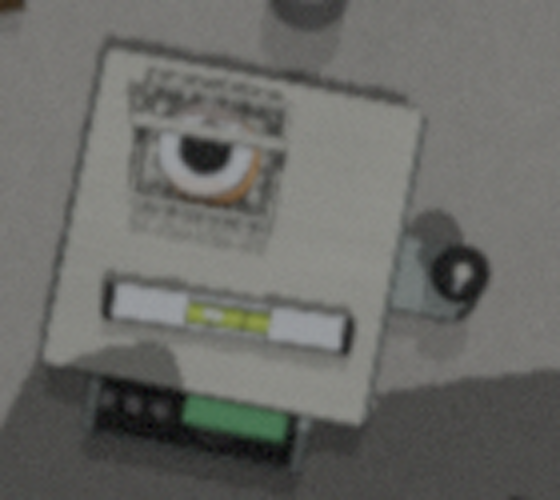

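The crop confirms it: the level meant is the silver one with black ends on the pan, with the bubble off to the left of centre. The bail bar runs from about (284,195) to (321,201). I'm moving above the bail for a close look.

drive_tool:
  plan:
    - [[0.033,0.039,0.006,5],[0.033,0.039,0.006,5],[0.033,0.039,0.006,5],[0.033,0.039,0.006,5],[0.033,0.039,0.006,5],[0.033,0.039,0.006,5],[0.033,0.039,0.006,5],[0.033,0.039,0.006,5],[0.033,0.039,0.006,5],[0.033,0.039,0.006,5],[0.033,0.039,0,5],[0.03,0.036,0,5],[0,0,0,0],[0,0,0,0]]
  fingers: 100
  force: 100

```text
time_s: 4.2
ee_pos: [0.6204, -0.1171, 0.3637]
eef_rot: [-3.141, 0.0, 1.42]
ft_force: [0.5, -0.2, 0.4]
opening: 0.0519
gripper_force: 0.0
```

```bash
python3 - <<'E'
from h import *
np.set_printoptions(precision=4,suppress=True)
o=telemetry.get_obs();print(o["ee_pos"],o["eef_rot"],o["opening"],o["ft_force"])
w=cams.camera("wrist");save(w,"w1.png")
T=np.array(w["T"]);print(T)
for n in("bail","basket"):
  print(n,[(np.round(r["uv"],1).tolist(),round(r["confidence"],2),atz(w,r["uv"],.215 if n=="bail" else .08)) for r in pinpoint(w,n)])
print("basket tcp px",proj(w,[.6225,-.1165,.215]))
E
```

```text
[ 0.6204 -0.1171  0.3637] [-3.1409  0.0004  1.4199] 0.05190658760085941 [ 0.5498 -0.2405  0.378 ]
[[ 0.9886 -0.1449 -0.0407  0.6314]
 [-0.1505 -0.9552 -0.2549 -0.0535]
 [-0.0019  0.2582 -0.9661  0.4353]
 [ 0.      0.      0.      1.    ]]
bail [([318.8, 245.6], 0.94, array([ 0.6211, -0.116 ,  0.215 ]))]
basket [([320.3, 214.2], 0.93, array([ 0.6212, -0.1219,  0.08  ]))]
basket tcp px [321.11   246.0677]
```

View pics/w1.png

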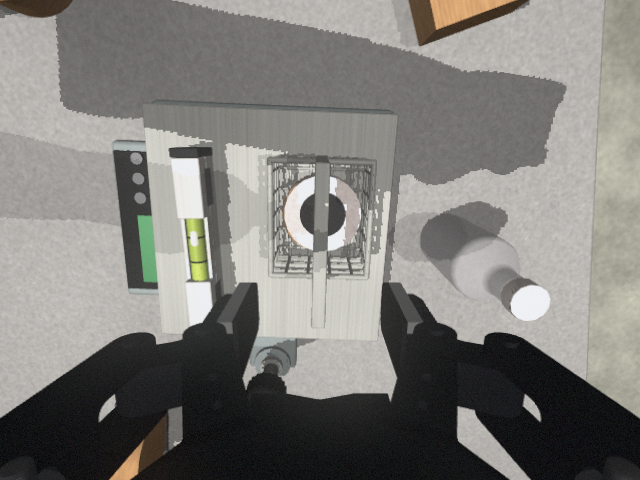

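The wrist view shows the bail bar from (322,160) to (318,325), centred between the fingers and aligned with them. I'll descend and grip it with the fingertips only, so the fingers stay clear of the hook arm under the bar's middle.

drive_tool:
  plan:
    - [[0.001,0.001,-0.02,-1],[0,0,-0.02,0],[0,0,-0.02,0],[0,0,-0.015,0],[0,0,-0.007,0],[0,0,0,0]]

```text
time_s: 5.1
ee_pos: [0.6214, -0.1163, 0.2817]
eef_rot: [-3.141, -0.0, 1.402]
ft_force: [0.2, 0.6, -0.0]
opening: 0.0518
gripper_force: 0.0
```

drive_tool:
  plan:
    - [[0,0,0,0],[0,0,0,0],[0,0,0,0],[0,0,0,0],[0,0,0,0],[0,0,0,0]]
  fingers: 255
  force: 100

```text
time_s: 5.85
ee_pos: [0.6216, -0.1161, 0.2828]
eef_rot: [3.141, 0.0, 1.403]
ft_force: [-3.6, 1.0, 6.2]
opening: 0.0055
gripper_force: 100.8
```

drive_tool:
  plan:
    - [[0,0,0.005,0],[0,0,0.01,0],[0,0,0.02,0],[0,0,0.02,0],[0,0,0,0]]

```text
time_s: 6.48
ee_pos: [0.6228, -0.1163, 0.3388]
eef_rot: [3.137, 0.0, 1.403]
ft_force: [0.0, -0.9, -4.5]
opening: 0.0057
gripper_force: 99.6
```

```bash
python3 - <<'E'
from h import *
w=cams.camera("wrist");save(w,"w2.png")
o=telemetry.get_obs();print(o["ee_pos"],o["ft_force"],o["moment"],o["opening"],o["gripper_force"])
E
```

```text
[ 0.6221281  -0.11613054  0.33736032] [ 0.44867825  0.17684687 -2.46636802] [-0.01739706  0.03335593 -0.02097003] 0.005764571226700539 99.61283683776855
```

View pics/w2.png

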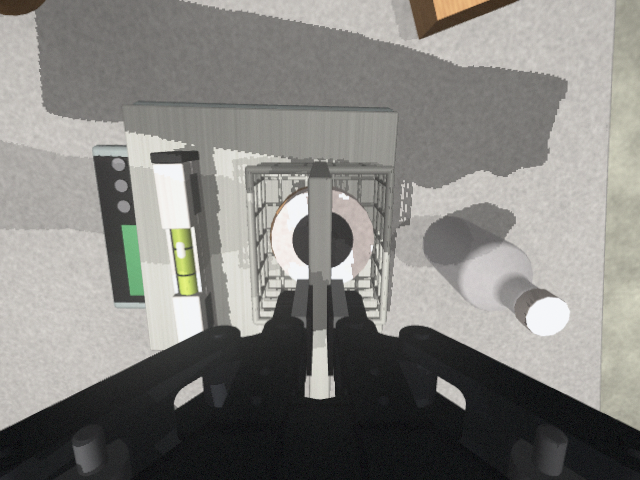

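The basket hangs from the fingertips at about the bar's middle, and the basket is level. I'm carrying it to the front of the hook.

drive_tool:
  plan:
    - [[0,0,0.02,0],[-0.008,0.013,0.02,0],[-0.015,0.026,0,-0.5],[-0.015,0.026,0,-0.5],[-0.015,0.026,0,-0.5],[-0.015,0.026,0,-0.5],[-0.015,0.026,0,-0.5],[-0.015,0.026,0,-0.5],[-0.015,0.026,0,-0.5],[-0.015,0.026,0,-0.5],[-0.015,0.026,0,0],[-0.015,0.026,0,0],[-0.015,0.026,0,0],[-0.015,0.026,0,0],[-0.015,0.026,0,0],[-0.007,0.013,0,0],[0,0,0,0],[0,0,0,0]]

```text
time_s: 8.78
ee_pos: [0.4119, 0.2474, 0.3769]
eef_rot: [3.141, 0.001, 1.332]
ft_force: [0.8, -0.3, -3.9]
opening: 0.0056
gripper_force: 99.6
```

```bash
python3 - <<'E'
from h import *
np.set_printoptions(precision=4,suppress=True)
w=cams.camera("wrist");t=cams.camera("top");s=cams.camera("scene")
save(w,"w3.png")
o=telemetry.get_obs();print(o["ee_pos"],o["eef_rot"],o["ft_force"],o["opening"])
for n,z in(("hook_seat",.206),("hook_post",0),("bail",.304)):
  for m,c in(("w",w),("t",t),("s",s)):
    print(n,m,[(np.round(r["uv"],1).tolist(),round(r["confidence"],2),atz(c,r["uv"],z)) for r in pinpoint(c,n)])
E
```

```text
[0.4121 0.2473 0.3769] [3.1415 0.0003 1.3314] [-0.3743  0.3294 -4.2353] 0.005704994358162142
hook_seat w [([480.7, 111.9], 0.95, array([0.5328, 0.3043, 0.206 ]))]
hook_seat t [([150.4, 232.1], 0.55, array([0.5282, 0.3033, 0.206 ]))]
hook_seat s [([416.7, 335.5], 0.65, array([0.5305, 0.304 , 0.206 ]))]
hook_post w [([473.2, 124.0], 0.93, array([0.6113, 0.2879, 0.    ]))]
hook_post t [([172.8, 212.4], 0.94, array([0.6119, 0.2897, 0.    ]))]
hook_post s [([389.7, 373.4], 0.81, array([0.5967, 0.2939, 0.    ]))]
bail w [([320.3, 301.7], 0.82, array([0.4128, 0.2447, 0.304 ]))]
bail t [([160.5, 268.1], 0.71, array([0.4242, 0.2471, 0.304 ])), ([305.8, 228.7], 0.69, array([ 0.5282, -0.1291,  0.304 ]))]
bail s [([435.2, 279.5], 0.85, array([0.4106, 0.2423, 0.304 ]))]
```

View pics/w3.png

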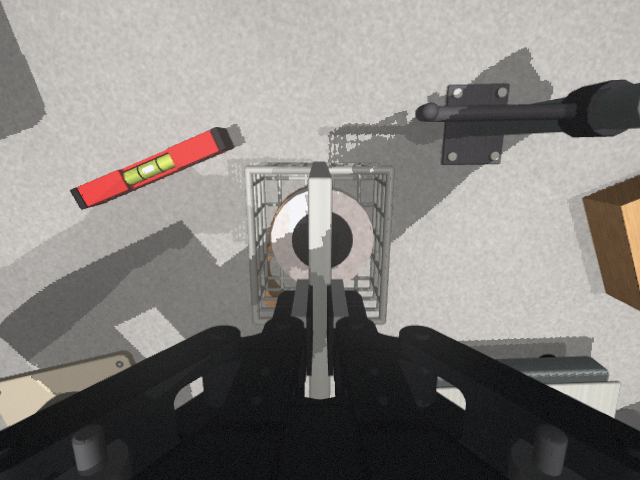

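Seat estimates agree at (0.531, 0.304), and the wrist view shows the hook tip at (428,112) with the arm parallel to the finger line. Next I line up in front of it, lower, then run forward over the tip.

drive_tool:
  plan:
    - [[0.001,0.015,0,0],[0.001,0.024,0,0],[0.001,0.024,0,0.5],[0,0.016,-0.01,0.5],[0,0.004,-0.02,0],[0,0,-0.02,0],[0,0,-0.012,0],[0,0,-0.005,0],[0,0,0,0],[0,0,0,0]]

```text
time_s: 10.62
ee_pos: [0.4151, 0.3312, 0.3108]
eef_rot: [3.14, -0.001, 1.35]
ft_force: [-0.3, 0.2, -3.0]
opening: 0.0053
gripper_force: 99.6
```

```bash
python3 - <<'E'
from h import *
np.set_printoptions(precision=4,suppress=True)
o=telemetry.get_obs();print(o["ee_pos"],o["eef_rot"],o["ft_force"],o["opening"])
w=cams.camera("wrist");s=cams.camera("scene")
for n,z in(("hook_seat",.206),("hook_post",0),("bail",.241)):
  for m,c in(("w",w),("s",s)):
    print(n,m,[(np.round(r["uv"],1).tolist(),round(r["confidence"],2),atz(c,r["uv"],z)) for r in pinpoint(c,n)])
E
```

```text
[0.4151 0.3312 0.3108] [ 3.1404 -0.0012  1.35  ] [-0.2512  0.226  -3.0394] 0.0053368933708405845
hook_seat w [([551.2, 271.8], 0.77, array([0.5339, 0.3045, 0.206 ]))]
hook_seat s [([417.2, 333.4], 0.78, array([0.5248, 0.3005, 0.206 ])), ([319.1, 298.3], 0.7, array([0.6572, 0.033 , 0.206 ]))]
hook_post w [([507.5, 206.1], 0.63, array([0.6138, 0.286 , 0.    ]))]
hook_post s [([385.8, 373.4], 0.87, array([0.6057, 0.2858, 0.    ])), ([411.8, 302.6], 0.67, array([0.3677, 0.17  , 0.    ])), ([307.8, 276.7], 0.19, array([ 0.5598, -0.1325,  0.    ]))]
bail w [([322.8, 301.8], 0.75, array([0.4175, 0.3296, 0.241 ]))]
bail s [([453.7, 312.4], 0.8, array([0.4158, 0.3331, 0.241 ])), ([319.4, 256.9], 0.44, array([ 0.577 , -0.0559,  0.241 ]))]
```

Consistent; moving forward by (0.115, -0.027).

drive_tool:
  plan:
    - [[0.008,-0.002,0,0],[0.016,-0.004,0,0],[0.02,-0.004,0,0],[0.02,-0.005,0,0],[0.02,-0.005,0,0],[0.016,-0.004,0,0],[0.01,-0.002,0,0],[0.005,-0.001,0,0],[0,0,0,0],[0,0,-0.01,0],[0,0,-0.01,0],[0,0,-0.007,0],[0,0,-0.004,0],[0,0,0,0]]

```text
time_s: 12.78
ee_pos: [0.5293, 0.3039, 0.2784]
eef_rot: [-3.141, 0.001, 1.35]
ft_force: [-0.3, -0.5, -3.9]
opening: 0.0054
gripper_force: 99.6
```

```bash
python3 - <<'E'
from h import *
np.set_printoptions(precision=4,suppress=True)
o=telemetry.get_obs();print(o["ee_pos"],o["eef_rot"],o["ft_force"],o["opening"])
w=cams.camera("wrist");save(w,"w4.png")
E
```

```text
[0.5293 0.3039 0.2784] [-3.1409  0.0005  1.3503] [-0.3198 -0.5388 -3.93  ] 0.005408229401544699
```

View pics/w4.png

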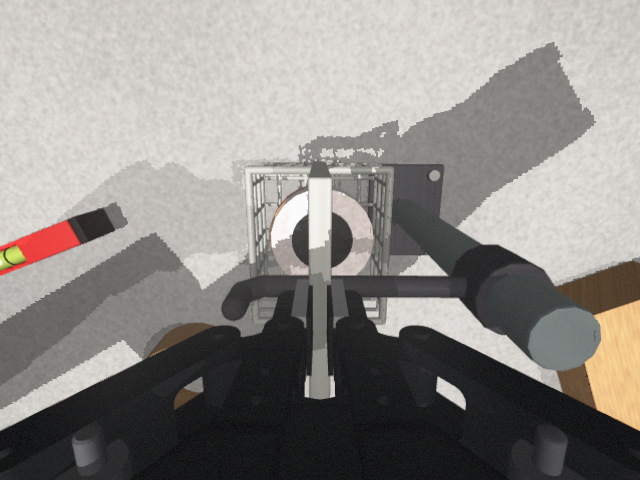

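The hook arm (row 288) passes under the bar inside the bail, with the tip at (235,300) beyond it. I'll lower onto the arm.

drive_tool:
  plan:
    - [[0,0,-0.003,0],[0,0,-0.002,0],[0,0,0,0]]

```text
time_s: 13.2
ee_pos: [0.5298, 0.3039, 0.2741]
eef_rot: [3.141, -0.0, 1.35]
ft_force: [0.7, 1.1, -3.1]
opening: 0.0054
gripper_force: 99.8
```

drive_tool:
  plan:
    - [[0,0,-0.002,0],[0,0,0,0],[0,0,0,0]]

```text
time_s: 13.58
ee_pos: [0.5298, 0.304, 0.2738]
eef_rot: [3.14, -0.001, 1.35]
ft_force: [-3.3, -1.6, 5.8]
opening: 0.0058
gripper_force: 100.9
```

drive_tool:
  plan:
    - [[0,0,0,0],[0,0,0,0],[0,0,0,0],[0,0,0.005,0],[0,0,0.015,0],[0,0,0.03,0],[0,0,0.03,0],[0,0,0,0]]
  fingers: 185

```text
time_s: 14.58
ee_pos: [0.531, 0.3046, 0.3559]
eef_rot: [3.136, -0.004, 1.35]
ft_force: [-0.4, 0.2, -0.3]
opening: 0.0234
gripper_force: 0.0
```

```bash
python3 - <<'E'
from h import *
np.set_printoptions(precision=4,suppress=True)
o=telemetry.get_obs();print(o["ee_pos"],o["eef_rot"],o["ft_force"],o["opening"])
w=cams.camera("wrist");save(w,"w5.png",s=.6)
for n,z in(("hook_seat",.206),("bail",.206)):
    print(n,[(np.round(r["uv"],1).tolist(),round(r["confidence"],2),atz(w,r["uv"],z)) for r in pinpoint(w,n)])
E
```

```text
[0.531  0.3046 0.3559] [ 3.1361 -0.0041  1.3503] [-0.4455  0.1587 -0.3472] 0.023434543732950123
hook_seat [([322.3, 248.4], 0.88, array([0.5347, 0.3036, 0.206 ]))]
bail [([318.0, 248.0], 0.78, array([0.532 , 0.3044, 0.206 ]))]
```

View pics/w5.png

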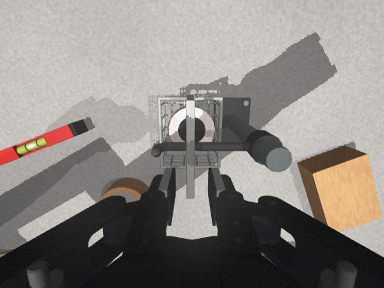

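The bail rests across the hook arm (fingers open and clear, force zero, bar within 3 mm of the seat). Next I go to the knob.

drive_tool:
  plan:
    - [[0,-0.03,0.01,0],[0,-0.045,0,0],[0,-0.045,0,0],[0,-0.045,0,0],[0,-0.045,0,0],[0,-0.045,0,0],[0,-0.045,0,0],[0,-0.045,0,0],[0,-0.045,0,0],[0,-0.045,0,0],[0,-0.045,0,0],[0,-0.045,0,0],[0,-0.045,0,0],[0,-0.03,0,0],[0.004,-0.014,0,0],[0,0,0,0],[0,0,0,0]]
  fingers: 40

```text
time_s: 16.85
ee_pos: [0.5336, -0.3088, 0.3615]
eef_rot: [-3.141, -0.001, 1.351]
ft_force: [0.4, -0.2, 0.5]
opening: 0.0722
gripper_force: 0.0
```

```bash
python3 - <<'E'
from h import *
np.set_printoptions(precision=4,suppress=True)
o=telemetry.get_obs();print(o["ee_pos"],o["eef_rot"],o["opening"])
w=cams.camera("wrist");save(w,"w6.png")
for n,z in(("knob_grip",.113),("level_top",.122),("bubble",.12),("level",.08)):
    print(n,[(np.round(r["uv"],1).tolist(),round(r["confidence"],2),atz(w,r["uv"],z)) for r in pinpoint(w,n)])
u,v=[int(x) for x in proj(w,[.5045,-.1355,.122])];print(u,v)
a=w["image"][max(0,v-90):v+90,max(0,u-70):u+70,::-1]
cv2.imwrite("pics/w6c.png",np.hstack([cv2.resize(a,None,fx=3,fy=3,interpolation=cv2.INTER_CUBIC),cv2.resize(w["image"][:,:,::-1],(360,270)).copy() if 0 else np.zeros((a.shape[0]*3,1,3),np.uint8)]))
E
```

```text
[ 0.5336 -0.3088  0.3615] [-3.1405 -0.0009  1.3513] 0.07222499665819865
knob_grip [([317.4, 206.9], 0.91, array([ 0.5346, -0.2994,  0.113 ]))]
level_top [([358.7, 320.7], 0.64, array([ 0.5494, -0.4141,  0.122 ])), ([229.1, 3.1], 0.57, array([ 0.5037, -0.1304,  0.122 ]))]Traceback (most recent call last):
  File "<stdin>", line 6, in <module>
ValueError: it knows: bail, basket, bottle, carton, deck, hook_post, hook_seat, knob_grip, level, level_top, scale, tape_gun, tape_roll
```

drive_tool:
  plan:
    - [[-0.01,0.045,0,0],[-0.01,0.045,0,0],[0,0,0,0],[0,0,0,0]]

```text
time_s: 17.5
ee_pos: [0.5139, -0.2199, 0.3624]
eef_rot: [3.14, 0.001, 1.351]
ft_force: [0.1, -0.5, 0.1]
opening: 0.0719
gripper_force: 0.0
```

```bash
python3 - <<'E'
from h import *
np.set_printoptions(precision=4,suppress=True)
o=telemetry.get_obs();print(o["ee_pos"],o["eef_rot"],o["opening"])
w=cams.camera("wrist");save(w,"w6.png");t=cams.camera("top")
for n,z in(("knob_grip",.113),("level_top",.122),("level",.08)):
  for m,c in(("w",w),("t",t)):
    print(n,m,[(np.round(r["uv"],1).tolist(),round(r["confidence"],2),atz(c,r["uv"],z)) for r in pinpoint(c,n)])
print("K",w["intrinsics"][0][0])
u,v=[int(x) for x in proj(w,[.5035,-.132,.122])];print(u,v)
v0=max(0,v-60);u0=max(0,u-50)
save(w,"w6c.png",(u0,v0,u0+100,v0+120),5);print(u0,v0)
E
```

```text
[ 0.5139 -0.2199  0.3624] [3.1403 0.0008 1.3512] 0.07194033346405491
knob_grip w [([358.7, 290.3], 0.96, array([ 0.5364, -0.2993,  0.113 ]))]
knob_grip t [([370.6, 233.2], 0.38, array([ 0.5376, -0.3149,  0.113 ]))]
level_top w [([279.2, 117.4], 0.88, array([ 0.5012, -0.1297,  0.122 ])), ([386.9, 380.9], 0.68, array([ 0.5451, -0.3979,  0.122 ])), ([347.8, 25.5], 0.33, array([ 0.5698, -0.0761,  0.122 ]))]
level_top t [([475.5, 283.5], 0.82, array([ 0.3916, -0.621 ,  0.122 ])), ([415.1, 230.1], 0.78, array([ 0.5465, -0.4438,  0.122 ])), ([156.1, 332.5], 0.66, array([0.2462, 0.3034, 0.122 ])), ([309.9, 243.9], 0.56, array([ 0.5048, -0.1392,  0.122 ]))]
level w [([285.1, 123.5], 0.96, array([ 0.5016, -0.1325,  0.08  ])), ([384.0, 360.2], 0.67, array([ 0.5487, -0.4031,  0.08  ]))]
level t [([473.1, 280.4], 0.96, array([ 0.4018, -0.6253,  0.08  ])), ([159.7, 331.4], 0.94, array([0.247 , 0.3035, 0.08  ])), ([413.7, 230.7], 0.82, array([ 0.5493, -0.4468,  0.08  ])), ([305.9, 243.6], 0.68, array([ 0.5093, -0.1273,  0.08  ]))]
K 357.16989959062187
282 119
232 59
```

View pics/w6c.png

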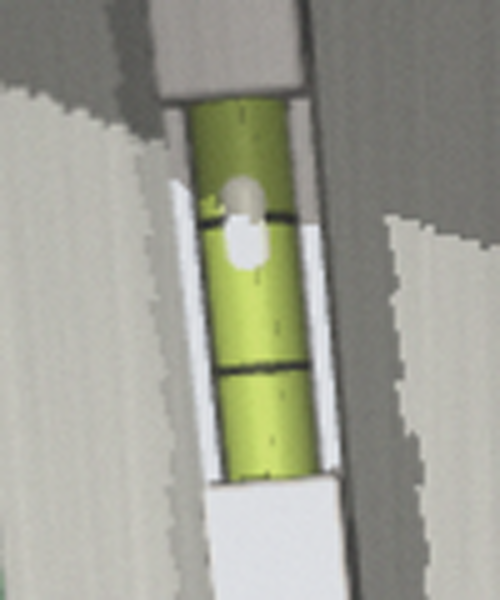

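The crop (5x) shows the lines at rows 218 and 369 and the bubble at 175–271, so it sits about 10.3 mm from the middle on the side away from the foot. That means about 160° clockwise. I'll pre-rotate +160° in the air over the knob (0.5355, -0.2995), then grip.

drive_tool:
  plan:
    - [[0.0036,-0.0136,0,10],[0.006,-0.022,0,10],[0.006,-0.022,0,10],[0.006,-0.022,0,10],[0,0,0,10],[0,0,0,10],[0,0,0,10],[0,0,0,10],[0,0,0,10],[0,0,-0.01,10],[0,0,-0.03,10],[0,0,-0.03,10],[0,0,-0.03,10],[0,0,-0.03,10],[0,0,-0.03,10],[0,0,-0.02,10],[0,0,-0.01,0],[0,0,-0.006,0],[0,0,0,0]]
  fingers: 40

```text
time_s: 20.27
ee_pos: [0.5354, -0.2999, 0.1662]
eef_rot: [-3.141, 0.0, -2.142]
ft_force: [0.9, -0.0, -0.0]
opening: 0.0718
gripper_force: 0.0
```

drive_tool:
  plan:
    - [[0,0,0,0],[0,0,0,0],[0,0,0,0],[0,0,0,0]]
  fingers: 255
  force: 40

```text
time_s: 20.78
ee_pos: [0.5342, -0.299, 0.167]
eef_rot: [3.139, -0.0, -2.141]
ft_force: [-3.6, 2.4, 6.3]
opening: 0.0387
gripper_force: 41.2
```

drive_tool:
  plan:
    - [[-0.001,0.001,0,-6],[0,0,0,-8],[0,0,0,-8],[0,0,0,-8],[0,0,0,-8],[0,0,0,-8],[0,0,0,-8],[0,0,0,-8],[0,0,0,-8],[0,0,0,-8],[0,0,0,-8],[0,0,0,-8],[0,0,0,-8],[0,0,0,-8],[0,0,0,-8],[0,0,0,-8],[0,0,0,-8],[0,0,0,-8],[0,0,0,-8],[0,0,0,-8]]

```text
time_s: 23.28
ee_pos: [0.5351, -0.296, 0.1687]
eef_rot: [3.14, -0.006, 1.383]
ft_force: [-1.2, 9.8, 13.4]
opening: 0.039
gripper_force: 41.9
```

drive_tool:
  plan:
    - [[0,0,0,-2],[0,0,0,0],[0,0,0,0]]

```text
time_s: 23.65
ee_pos: [0.5351, -0.296, 0.1687]
eef_rot: [3.14, -0.006, 1.352]
ft_force: [-2.0, 10.8, 12.5]
opening: 0.0385
gripper_force: 42.0
```

drive_tool:
  plan:
    - [[0,0,0,0],[0,0,0,0],[0,0,0.03,0],[-0.004,0.01,0.05,0],[-0.006,0.025,0.05,0],[-0.006,0.025,0.05,0],[-0.005,0.02,0.014,0],[0,0,0,0],[0,0,0,0]]
  fingers: 40

```text
time_s: 24.78
ee_pos: [0.5127, -0.2188, 0.358]
eef_rot: [-3.139, -0.0, 1.35]
ft_force: [0.1, -0.3, -0.9]
opening: 0.072
gripper_force: 0.0
```

```bash
cat >> h.py <<'E'
def bubble(w,near,dbg=True):
    im=w["image"];hsv=cv2.cvtColor(im,cv2.COLOR_RGB2HSV)
    u,v=proj(w,near)
    m=((hsv[...,0]>24)&(hsv[...,0]<45)&(hsv[...,1]>110)).astype(np.uint8)
    Y,X=np.mgrid[:480,:640]; m[(abs(X-u)>70)|(abs(Y-v)>70)]=0
    m=cv2.morphologyEx(m,cv2.MORPH_CLOSE,np.ones((7,7)))
    n,l,st,_=cv2.connectedComponentsWithStats(m);k=1+np.argmax(st[1:,4])
    ys,xs=np.nonzero(l==k);P=np.c_[xs,ys].astype(np.float32);c,(a,b),ang=cv2.minAreaRect(P)
    bx=cv2.boxPoints((c,(a,b),ang));e=[bx[1]-bx[0],bx[2]-bx[1]];e=max(e,key=np.linalg.norm);L=np.linalg.norm(e);d=e/L
    if d[1]<0:d=-d
    nrm=np.array([-d[1],d[0]]);W=min(a,b);s=np.arange(-L/2,L/2,.25)
    f=lambda ch,q:np.array([cv2.remap(ch.astype(np.float32),(c[0]+s*d[0]+o*nrm[0]).astype(np.float32)[None],(c[1]+s*d[1]+o*nrm[1]).astype(np.float32)[None],cv2.INTER_LINEAR)[0] for o in q])
    q=np.linspace(-.25,.25,7)*W
    sat=f(hsv[...,1],q).min(0);val=f(hsv[...,2],np.array([-.4,-.33,.33,.4])*W).mean(0)
    return c,L,W,d,s,sat,val
E
python3 - <<'E'
from h import *
np.set_printoptions(precision=1,suppress=True,linewidth=200)
o=telemetry.get_obs();print(o["ee_pos"],o["ft_force"],o["opening"])
w=cams.camera("wrist");save(w,"w7.png")
print(bubble.__name__)
old=w.copy();old["image"]=cv2.imread("pics/w6.png")[:,:,::-1].copy()
for x in(old,w):
    c,L,W,d,s,sat,val=bubble(x,[.502,-.131,.122]);print(c,L,W,d)
    print("s",s[::4]);print("sat",sat[::4]);print("val",val[::4])
E
```

```text
[ 0.5 -0.2  0.4] [ 0.1 -0.3 -0.9] 0.07198058121128484
bubble
(282.1270446777344, 116.39755249023438) 75.23519 17.201791763305664 [0.1 1. ]
s [-37.6 -36.6 -35.6 -34.6 -33.6 -32.6 -31.6 -30.6 -29.6 -28.6 -27.6 -26.6 -25.6 -24.6 -23.6 -22.6 -21.6 -20.6 -19.6 -18.6 -17.6 -16.6 -15.6 -14.6 -13.6 -12.6 -11.6 -10.6  -9.6  -8.6  -7.6  -6.6  -5.6
  -4.6  -3.6  -2.6  -1.6  -0.6   0.4   1.4   2.4   3.4   4.4   5.4   6.4   7.4   8.4   9.4  10.4  11.4  12.4  13.4  14.4  15.4  16.4  17.4  18.4  19.4  20.4  21.4  22.4  23.4  24.4  25.4  26.4  27.4
  28.4  29.4  30.4  31.4  32.4  33.4  34.4  35.4  36.4  37.4]
sat [100.9 117.8 115.2 114.2 114.7 116.6 118.3 115.9 114.2 116.7 117.7 118.6 115.9 114.6 107.   48.9  19.2  20.5  20.2  21.5  21.1  21.   18.8   7.5   6.9   7.    4.8   4.3   4.2   5.5   5.4   5.7   4.6
  10.   89.5 120.6 123.8 123.3 122.5 121.9 121.8 123.4 123.4 122.7 123.1 124.  123.1 122.7 122.4 121.6 122.6 123.  111.   65.1  47.  109.1 120.8 121.7 122.7 122.3 121.4 123.2 122.5 122.7 122.2 122.1
 121.1 119.9 119.2 119.7 119.5 120.5 120.8 121.  120.1 109.9]
val [ 95.3 111.4 111.6 111.5 111.  
[... 1214 characters left out ...]
   6.2   5.3   5.9   5.    5.3   5.    4.6   5.   26.2 101.8 122.6 123.1 123.8 121.1  96.2  40.9  70.4 117.6 121.1 121.6 121.2 122.5 121.8 122.1 121.1 120.5 121.2
 121.8 123.1 122.1 121.  122.3 119.6 120.8 121.5 121.5 120.7 111.9]
val [103.9 110.9 112.5 111.3 112.  112.9 111.3 112.  110.9 111.5 111.6 111.8 112.7 113.4 111.6 112.3 113.1 113.3 113.  112.9 112.1 113.  117.7  75.4  52.8 103.5 157.4 163.4 165.9 165.8 165.3 166.  167.1
 166.6 166.3 167.2 166.9 166.8 166.7 167.2 166.3 166.4 167.  165.8 166.8 166.2 165.9 165.8 165.7 166.2 166.3 166.7 164.8 120.1  73.7 100.9 148.6 164.6 166.1 166.2 166.2 166.1 165.9 166.4 166.4 166.5
 165.7 166.3 166.2 166.3 166.  165.3 165.6 166.1 165.9 161.2 136.9]
```

The bubble now measures about -0.6 mm (lines at -14.3 and 15.8, bubble -9.3 to 9.2 px, 1.37 px/mm). Next I compute the press pose.

```bash
cat >> h.py <<'E'
def bub(w,near):
    c,L,W,d,s,sat,val=bubble(w,near)
    b=s[(sat<60)&(abs(s)<30)]
    # bubble = longest low-sat run
    lo=(sat<55).astype(int);ed=np.flatnonzero(np.diff(np.r_[0,lo,0]));r=max(zip(ed[::2],ed[1::2]),key=lambda x:x[1]-x[0])
    bc=(s[r[0]]+s[r[1]-1])/2;bl=s[r[1]-1]-s[r[0]]
    dk=[]
    for lo_,hi_ in((-25,-5),(5,25)):
        i=(s>lo_)&(s<hi_);v=val[i];wt=np.clip(np.median(v)-25-v,0,None);wt[v>100]=0;dk.append((s[i]*wt).sum()/wt.sum())
    k=22/(dk[1]-dk[0]);mid=sum(dk)/2
    return (bc-mid)*k,bl*k,dk,np.array(c)+mid*d,d
E
python3 - <<'E'
from h import *
np.set_printoptions(precision=4,suppress=True)
w=cams.camera("wrist")
b=bub(w,[.502,-.131,.122]);print(b)
c,d=b[3],b[4]
p=atz(w,c,.119);q=atz(w,c+d*35,.119)-atz(w,c-d*35,.119);print(p,np.degrees(np.arctan2(q[1],q[0])))
o=telemetry.get_obs();print(o["ee_pos"],np.degrees(o["eef_rot"]))
for r in pinpoint(w,"level_top"): print(r["confidence"],r["uv"],atz(w,r["uv"],.122))
for r in trace(w,"level"):
    ys,xs=np.nonzero(r["pixels"]);print(r["confidence"],len(xs),cv2.minAreaRect(np.c_[xs,ys].astype(np.float32)))
E
```

```text
(np.float64(-0.6545360211258179), np.float64(13.358759088388789), [np.float64(-14.158977041091894), np.float64(16.30792466041103)], array([284.5398, 117.1612]), array([0.0859, 0.9963], dtype=float32))
[ 0.5036 -0.129   0.119 ] -98.9613246058052
[ 0.5127 -0.219   0.3577] [-179.8004   -0.0443   77.3181]
0.8 [282.4, 120.8] [ 0.5015 -0.1316  0.122 ]
0.67 [389.4, 382.8] [ 0.5444 -0.395   0.122 ]
0.86 7190 ((285.4975280761719, 112.14314270019531), (229.0817413330078, 34.9073600769043), 83.8844985961914)
0.63 3224 ((371.4210205078125, 372.06683349609375), (103.28958129882812, 34.73741149902344), 1.7623909711837769)
0.55 8727 ((573.0, 116.0), (80.0, 132.0), 90.0)
```

drive_tool:
  plan:
    - [[-0.002,0.012,0,10.4],[-0.002,0.02,0,10.4],[-0.002,0.02,0,10.4],[-0.002,0.02,0,10.4],[-0.002,0.013,0,10.4],[0,0.004,-0.02,10.4],[0,0,-0.03,10.4],[0,0,-0.03,10.4],[0,0,-0.03,10.4],[0,0,-0.025,0],[0,0,-0.015,0],[0,0,-0.007,0],[0,0,0,0],[0,0,0,0],[0,0,0,0]]
  fingers: 0

```text
time_s: 26.85
ee_pos: [0.5038, -0.1299, 0.2039]
eef_rot: [-3.141, 0.002, 2.984]
ft_force: [-0.1, -1.1, -0.8]
opening: 0.0853
gripper_force: 0.0
```

```bash
python3 - <<'E'
from h import *
np.set_printoptions(precision=4,suppress=True)
o=telemetry.get_obs();print(o["ee_pos"],np.degrees(o["eef_rot"]),o["ft_force"],o["opening"])
w=cams.camera("wrist");save(w,"w8.png")
for r in pinpoint(w,"level_top"): print(r["confidence"],r["uv"],atz(w,r["uv"],.122))
t=cams.camera("top")
for r in pinpoint(t,"bail"): print("bail",r["confidence"],atz(t,r["uv"],.206))
E
```

```text
[ 0.5038 -0.1299  0.2039] [-179.9758    0.106   170.9606] [-0.1154 -1.1361 -0.7911] 0.08532830866130973
0.61 [323.0, 286.4] [ 0.5038 -0.1287  0.122 ]
bail 0.59 [0.5332 0.2972 0.206 ]
```

drive_tool:
  plan:
    - [[0,0,-0.008,0],[0,0,-0.005,0],[0,0,-0.003,0],[0,0,0,0],[0,0,0,0]]

```text
time_s: 27.68
ee_pos: [0.5033, -0.1297, 0.1869]
eef_rot: [-3.142, 0.0, 2.984]
ft_force: [0.2, 0.2, 0.2]
opening: 0.0854
gripper_force: 0.0
```

drive_tool:
  plan:
    - [[0,0,-0.002,0],[0,0,0,0],[0,0,0,0]]

```text
time_s: 28.05
ee_pos: [0.5032, -0.1297, 0.185]
eef_rot: [-3.142, 0.0, 2.984]
ft_force: [-0.3, 0.1, -0.1]
opening: 0.0853
gripper_force: 0.0
```

drive_tool:
  plan:
    - [[0,0,-0.002,0],[0,0,0,0],[0,0,0,0]]

```text
time_s: 28.42
ee_pos: [0.5032, -0.1297, 0.1829]
eef_rot: [3.142, -0.0, 2.984]
ft_force: [-0.7, 0.4, 0.2]
opening: 0.0853
gripper_force: 0.0
```

drive_tool:
  plan:
    - [[0,0,-0.001,0],[0,0,0,0],[0,0,0,0]]

```text
time_s: 28.8
ee_pos: [0.5032, -0.1297, 0.1819]
eef_rot: [-3.142, -0.0, 2.984]
ft_force: [-0.7, -0.1, 0.6]
opening: 0.0855
gripper_force: 0.0
```

drive_tool:
  plan:
    - [[0,0,-0.001,0],[0,0,0,0],[0,0,0,0]]

```text
time_s: 29.18
ee_pos: [0.5034, -0.1297, 0.1814]
eef_rot: [3.142, 0.001, 2.984]
ft_force: [-1.0, 0.1, 3.8]
opening: 0.0854
gripper_force: 2.5
```

drive_tool:
  plan:
    - [[0,0,-0.001,0],[0,0,0,0],[0,0,0,0]]

```text
time_s: 29.55
ee_pos: [0.5035, -0.1297, 0.1814]
eef_rot: [-3.142, 0.001, 2.984]
ft_force: [-2.3, 1.3, 10.9]
opening: 0.0853
gripper_force: 5.5
```

drive_tool:
  plan:
    - [[0,0,0,0],[0,0,0,0],[0,0,0,0],[0,0,0,0],[0,0,0,0],[0,0,0,0],[0,0,0,0],[0,0,0,0]]

```text
time_s: 30.55
ee_pos: [0.5035, -0.1297, 0.1814]
eef_rot: [-3.141, 0.001, 2.984]
ft_force: [-3.8, 0.4, 10.7]
opening: 0.0852
gripper_force: 5.5
```

```bash
python3 - <<'E'
from h import *
np.set_printoptions(precision=1,suppress=True,linewidth=200)
o=telemetry.get_obs();print(o["ft_force"],o["time_s"])
w=cams.camera("wrist");save(w,"w9.png")
import h
# the vial runs along image columns here: print column profiles on its axis
u,v=proj(w,[.5035,-.13,.119]);print(u,v)
hsv=cv2.cvtColor(w["image"],cv2.COLOR_RGB2HSV)
m=((hsv[...,0]>24)&(hsv[...,0]<45)&(hsv[...,1]>100)).astype(np.uint8)
n,l,st,ce=cv2.connectedComponentsWithStats(m)
print([(st[i].tolist(),ce[i]) for i in range(1,n) if st[i,4]>150])
E
```

```text
[-3.8  0.4 10.7] 30.55
319.9042872435415 305.66658045478283
[([295, 283, 55, 36, 1311], array([320.8, 297.5])), ([352, 282, 45, 36, 1515], array([374.2, 299.7])), ([248, 284, 44, 35, 1491], array([269.5, 301.1]))]
```

```bash
python3 - <<'E'
from h import *
im=cv2.imread("pics/w9.png");hsv=cv2.cvtColor(im,cv2.COLOR_BGR2HSV).astype(int)
for r in(293,297,301,305,309): print(r,[(int(c)) for c in np.flatnonzero(hsv[r,285:360,1]<60)+285])
print("dark",[int(c) for c in np.flatnonzero(hsv[[286,288,312,314],280:365,2].mean(0)<80)+280], hsv[288,286:300,2],hsv[288,344:358,2])
E
```

```text
293 [292, 293, 350, 351]
297 [291, 292, 293, 294, 350, 351, 352]
301 [291, 292, 293, 308, 309, 310, 311, 312, 313, 314, 315, 316, 317, 318, 319, 320, 321, 322, 323, 324, 325, 326, 327, 328, 329, 330, 331, 332, 333, 334, 335, 336, 337, 338, 339, 350, 351, 352]
305 [291, 292, 293, 306, 307, 308, 309, 310, 311, 312, 313, 314, 315, 316, 317, 318, 319, 320, 321, 322, 323, 324, 325, 326, 327, 328, 329, 330, 331, 332, 333, 334, 335, 336, 337, 338, 339, 340, 341, 350, 351, 352]
309 [292, 293, 306, 307, 308, 309, 310, 311, 312, 313, 314, 315, 316, 317, 318, 319, 320, 321, 322, 323, 324, 325, 326, 327, 328, 329, 330, 331, 332, 333, 334, 335, 336, 337, 338, 339, 340, 341, 350, 351, 352]
dark [292, 293, 294, 350, 351, 352] [178 179 176 179 172  85  64  61  80 148 181 178 179 182] [184 185 184 186 176  62  64  63  82 185 188 186 183 184]
```

The bubble is 0.7 mm from the middle, pressed at about 11 N. I'm handing in.

```bash
python3 -c "
from workcell import close_job
print(close_job())"
```

```text
the job is handed in; nothing more can be done
None
```

The job is handed in with no verdict shown: the basket hangs on the hook by its bail, the levelling foot is turned about 160° clockwise and let go, and the spirit level is held pressed at about 11 N with the bubble about 0.7 mm from the middle.

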